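# Make up the order tote at the packing station

## Robot

A 6-joint arm with a two-finger parallel gripper is mounted at the origin on the work surface. World frame = base frame: x ahead of the robot, y to its left, z up, the work surface at z = 0. Lengths are in m, angles in degrees, forces in N, time in s.
With the tool pointing down it reaches from about 0.325 to 1 m from the base axis. Payload 5.1 kg.
Tool frame: the origin (TCP) lies midway between the tips of the shut fingers; the grasp point (between the pads) lies 19 mm behind it (tcp_to_grasp is the distance from the TCP to the grasp point, in m); z points along the fingers, y is the line along which they close (so a half turn about z gives the same grasp; the last joint's range is limited). The gripper opens to 85 mm and grips with 20 to 120 N. Pads are 22 mm wide; open, the fingers measure 114 mm over their backs; the gripper's body (76 mm by 85 mm) begins 54 mm behind the grasp point. The pads swing forward as they close: fully open they stand 13 mm farther back than shut.
Start: joints at [-77.785, 7.093, 94.555, -0, 78.352, -4.733], TCP at [0.189, -0.622, 0.203] pointing down, gripper open.
Joint ranges: [-149.61, 149.61], [-58.7, 133.49], [1.44, 155.28], [-77.14, 257.14], [18.33, 153.61], [-166.67, 166.67]. Speed limits (degrees/s): [147.25, 147.25, 180, 180, 180, 180].

## Interface

Orientations are given as a 3x3 rotation matrix whose columns are the frame's x, y, z axes.
In Python, from workcell import get_obs, read_camera, sign_off, tcp_to_grasp gives the robot as it stands.
- The arm moves only by the tool servo_tool, never from a script. Its argument "plan" is a list of rows, each a list of 5 numbers: the shift along the tool's x, y, z as a fraction of full scale, then the turn about the tool's z as a fraction of full scale, then the closure, from 0 (fully open) to 1 (shut). A call has 1 to 20 rows; each row is the pose to reach, as a shift and turn from the pose commanded when the call began, along the tool's axes at that moment; what a row does not reach only later rows make up. Full scale, the value 1, is 0.5 m for a shift and 30 degrees for a turn. A row lasts 1/8 s, in which the tool goes at most 62.5 mm and 10.7 degrees, less where a joint would pass 70% of its speed; a pose out of reach is approached as far as the arm can. A call with a number of a shift or a turn outside -1 to 1 is refused whole. A call with a gripper value outside its range is refused whole. The fingers move at their own pace and stop on an object; the grip force is fixed at half the most. Time passes only in rows, so rows that repeat a pose let the fingers close. It gives the time, the measured TCP pose, the force, the opening and the grip force at its end, in the units of the state.
- get_obs(): the state, without advancing time (a new reading comes with each control period).
- read_camera(name): name is "side" or "top"; returns a dict with "frame" (420x560x3 uint8, red, green, blue), "depth" (420x560 float32, m along the optical axis (not along the pixel's ray), 0 where there is no reading), "intrinsics" (3x3 intrinsics, pixels), "R" (3x3) and "t" (3): a world point X has camera coordinates R X + t. Camera axes: x right, y down, z forward; pixel columns grow to the right and rows downward; lengths in m; the calibration is good to about 2 mm. A picture is of the moment at which its call begins.
- sign_off(): hands the job in; it is judged then, once.
The state is a dict: "time_s": time; "qpos": joint angles; "qd": joint speeds; "effort": joint torques, N m; "tool_pos": TCP position; "ee_rot": TCP orientation; "force": force on the tool from outside, world axes, zero at the start; "torque": the same for the moment, N m; "finger_gap": finger opening in m; "grasp_force": force on a finger pad.
Only numpy, scipy, OpenCV 4.12 (cv2) and the standard library are available. Lean on these libraries where they do the work, as an engineer would, in place of code of your own. Each camera call takes 0.05 s, during which the arm holds its last target. There are 200 camera calls.

## Task

Finish packing this order: stand each of the three loose bottles upright in the tote cell whose floor pad matches its cap colour, and stack the loose carton flat on top of the carton column in the tote, square with the carton beneath it and edges flush all round. Set everything down rather than dropping it, knock no bottle over, and leave the bottle and cartons already packed, the label roll and the scanner where they are.

Things in the scene. Friction and masses are not known exactly. Their poses are not given: they have to be found in the camera images.
- tote: Grey plastic packing tote, fixed to the bench, 144 (x) x 268 (y) x 60 mm high, walls 4 mm, floor 5 mm thick. Origin: centre of its underside on the bench. Towards its +y end are four square cells, 66 mm clear inside, 55 mm deep from the rim to the floor, centred at tote x = -35 or +35 mm and y = +27 or +97 mm; towards its -y end an open bay, 136 (x) x 120 (y) mm inside, centred at y = -70 mm, holding the carton column. It lies at a different place and yaw each time.
- red_mid (a point): Centre, half-way up, of the upright loose white bottle with a red cap and a red band: 138 mm tall; body 50 mm in diameter, straight from 0 to 115 mm above its foot, then a sloping shoulder and a red cap 32 mm in diameter from 120 to 138 mm. About 0.25 kg. z runs up its axis. It starts standing on the bench.
- pad_red: Thin red square pad, 62 x 62 x 2 mm, fixed on the floor of one of the four cells, with the tote's axes; it marks the cell for the red bottle. Origin: centre of its underside (5 mm above the bench), at the cell's centre; the bottle stands on its top face.
- blue_mid (a point): Centre, half-way up, of the upright loose white bottle with a blue cap and a blue band: 138 mm tall; body 50 mm in diameter, straight from 0 to 115 mm above its foot, then a sloping shoulder and a blue cap 32 mm in diameter from 120 to 138 mm. About 0.25 kg. z runs up its axis. It starts standing on the bench.
- pad_blue: Thin blue square pad, 62 x 62 x 2 mm, fixed on the floor of one of the four cells, with the tote's axes; it marks the cell for the blue bottle. Origin: centre of its underside (5 mm above the bench), at the cell's centre; the bottle stands on its top face.
- yellow_mid (a point): Centre, half-way up, of the upright loose white bottle with a yellow cap and a yellow band: 138 mm tall; body 50 mm in diameter, straight from 0 to 115 mm above its foot, then a sloping shoulder and a yellow cap 32 mm in diameter from 120 to 138 mm. About 0.25 kg. z runs up its axis. It starts standing on the bench.
- pad_yellow: Thin yellow square pad, 62 x 62 x 2 mm, fixed on the floor of one of the four cells, with the tote's axes; it marks the cell for the yellow bottle. Origin: centre of its underside (5 mm above the bench), at the cell's centre; the bottle stands on its top face.
- packed_mid (a point): Centre, half-way up, of a bottle of the same shape with a black cap and band, already standing loose in the fourth cell (no pad there). Stays as it is.
- carton_mid (a point): Centre of the loose closed cardboard carton on the bench, 110 (x) x 62 (y) x 40 (z) mm, with a tan tape strip along its x; x is along its long side, z up. About 0.18 kg.
- col_top_mid (a point): Centre of the upper of the two like cartons (110 x 62 x 40 mm) stacked in the tote's bay, long side x roughly along the tote's x; loose. Its top face is 20 mm above this point, about 85 mm above the bench.
- col_low_mid (a point): Centre of the lower carton of the column, same size, standing on the floor of the bay; loose.
- roll: White label roll standing on end among the bottles, 76 mm in diameter, 55 mm high, loose bystander. Origin: centre of its underside.
- scanner: Handheld barcode scanner lying on the bench, blue head and black handle, 176 (x) x 66 (y) mm, 43 mm high, loose bystander. Origin: on the bench under its middle; x from handle to head.
- red_bin: Open red parts bin, fixed, 120 (x) x 160 (y) x 85 mm high. Origin: centre of its underside.
Not all that is in view belongs to the job. What is shaped like the part that bears blue_mid but pink is not meant.

How it is judged:
By the outcome, as a careful person would: the job done as asked, in the order asked, and still so for the second after the job is handed in, with the robot touching nothing.
It also fails if it takes over 72 s, if anything falls off the work surface, if the arm or the gripper's body presses on something with over 40 N, if the wrist force passes 120 N, or if a joint passes its speed limit or range.

## Working session

There is one attempt and no reset: what is moved stays moved. The work goes in short steps, Python scripts to look and compute and a tool call to move; the robot and the scene stay as the last step left them, time stands still between calls to the robot, and variables do not carry over. Pictures are saved under pics/ and viewed, at most 10 in all, crops included, and the job is handed in when it is done.

Besides the shell and the picture viewer there is one more tool, called after ">>>" by a JSON object that holds its "op" and its "data", one argument or row to a line. servo_tool: Moves the arm, as the interface text tells. Shift numbers are shares of 0.5 m and turn numbers shares of 30 degrees, none past 1 either way. Its arguments: {"type":"object","properties":{"plan":{"type":"array","items":{"type":"array","items":{"type":"number","minimum":-1,"maximum":1}}}},"required":["plan"]}

```bash
mkdir -p pics
cat > h.py <<'E'
import numpy as np, cv2
from workcell import *
def cam(n,save=None):
    c=read_camera(n)
    if save: cv2.imwrite('pics/'+save,c['frame'][:,:,::-1])
    v,u=np.mgrid[0:420,0:560]; d=c['depth']; K=c['intrinsics']
    P=np.stack([(u-K[0,2])/K[0,0]*d,(v-K[1,2])/K[1,1]*d,d],-1)
    W=(P-c['t'])@c['R']; W[d==0]=np.nan
    return c,W
E
python3 - <<'E'
from h import *
for n in('top','side'):
    c,W=cam(n,n+'1.png'); np.savez(n+'1.npz',f=c['frame'],W=W)
    print(n,c['t']@-c['R'],c['R'].round(2).tolist(),c['intrinsics'][0])
o=get_obs();print(o['ee_rot'],o['tool_pos'],o['finger_gap'],tcp_to_grasp)
E
```

```text
top [ 0.39958634 -0.03143313  1.28293614] [[-0.02, -1.0, -0.0], [-1.0, 0.02, -0.09], [0.09, 0.0, -1.0]] [501.52779599   0.         286.81438323]
side [0.10358937 0.4729856  0.67698962] [[-0.82, -0.57, -0.02], [-0.37, 0.57, -0.73], [0.43, -0.6, -0.68]] [420.63073096   0.         277.48565063]
[[ 9.56566761e-01  2.91513060e-01 -4.10252287e-04]
 [ 2.91513312e-01 -9.56564987e-01  1.84811671e-03]
 [ 1.46317184e-04 -1.88744102e-03 -9.99998208e-01]] [ 0.1893196  -0.6211895   0.20197389] 0.08537004717766011 0.0187
```

View pics/top1.png

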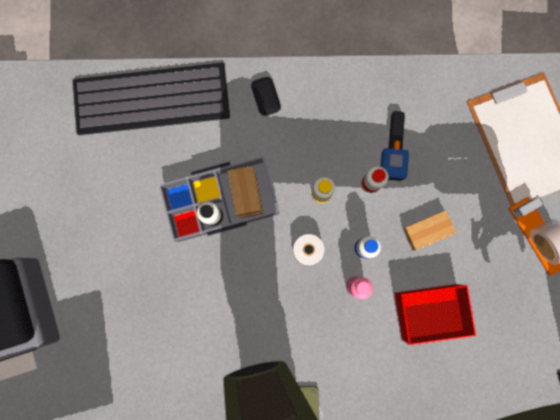

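View pics/side1.png

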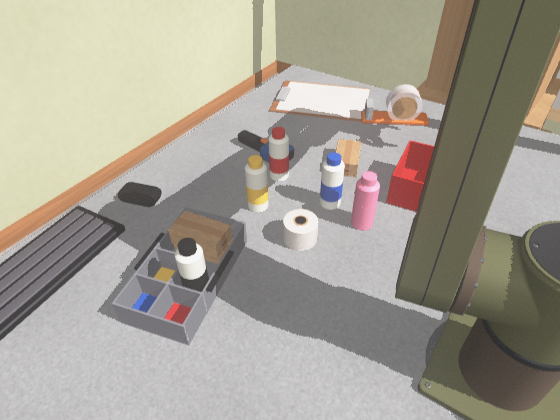

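The top view shows the pads blue (178,196), yellow (206,188) and red (187,223), with the black bottle at (208,213) and the carton column at (244,191). The loose caps are yellow (324,188), red (376,178) and blue (371,246), and the loose carton is at (430,230). The side view agrees, with all bottles upright.

```bash
cat >> h.py <<'E'
def med(W,u,v,zlo,zhi,r=14):
    P=W[max(v-r,0):v+r+1,max(u-r,0):u+r+1].reshape(-1,3); return P[(P[:,2]>zlo)&(P[:,2]<zhi)]
def circ(P):
    (x,y),r=cv2.minEnclosingCircle((P[:,:2]*1000).astype(np.float32)); return np.round([x,y,r],1),P[:,:2].mean(0).round(4),len(P),np.median(P[:,2]).round(4)
def rect(P):
    r=cv2.minAreaRect((P[:,:2]*1000).astype(np.float32)); return np.round(r[0],1),np.round(r[1],1),round(r[2],2),P[:,:2].mean(0).round(4),len(P),np.median(P[:,2]).round(4)
E
python3 - <<'E'
from h import *
z=np.load('top1.npz');W=z['W'];f=z['f']
for n,u,v in(('y',324,188),('r',376,178),('b',371,246),('blk',208,213),('pink',361,288)): print(n,circ(med(W,u,v,.128,.16)))
print('roll',circ(med(W,309,249,.045,.07,25)))
print('carton',rect(med(W,430,230,.033,.05,35)))
print('col',rect(med(W,244,191,.078,.095,35)))
hsv=cv2.cvtColor(f,cv2.COLOR_RGB2HSV)
for n,u,v,h in(('pb',178,196,112),('py',206,188,25),('pr',187,223,0)):
    m=np.zeros((420,560),bool); m[v-14:v+15,u-14:u+15]=1
    dh=np.abs((hsv[...,0].astype(int)-h+90)%180-90)
    m&=(dh<10)&(hsv[...,1]>170)&(W[...,2]<.02); print(n,rect(W[m]))
P=W[150:250,150:285].reshape(-1,3);P=P[(abs(P[:,2]-.06)<.006)];print('rim',rect(P))
P=W[110:182,378:412].reshape(-1,3);P=P[(P[:,2]>.012)&(P[:,2]<.06)];print('scan',rect(P))
P=W[280:350,390:480].reshape(-1,3);P=P[P[:,2]>.07];print('bin',rect(P))
E
```

```text
y (array([ 578.2, -118.7,   16.3]), array([ 0.5778, -0.1178]), 153, np.float64(0.137))
r (array([ 602.5, -244.5,   16.2]), array([ 0.6014, -0.2434]), 155, np.float64(0.1375))
b (array([ 437.6, -220.8,   16. ]), array([ 0.4381, -0.2204]), 154, np.float64(0.1378))
blk (array([524.8, 154.5,  16.6]), array([0.5236, 0.1545]), 166, np.float64(0.1423))
pink (array([ 343.6, -199.5,   15.8]), array([ 0.3436, -0.199 ]), 160, np.float64(0.1383))
roll (array([435.8, -81. ,  37.8]), array([ 0.4356, -0.081 ]), 748, np.float64(0.0552))
carton (array([ 479.5, -386.3]), array([ 61.8, 112.9]), 22.21, array([ 0.4788, -0.3852]), 1118, np.float64(0.04))
col (array([569.4, 104.5]), array([120.1, 127.1]), 10.17, array([0.5781, 0.0743]), 1186, np.float64(0.0849))
pb (array([578.5, 245.7]), array([52.1, 52.1]), 14.28, array([0.5783, 0.2455]), 388, np.float64(0.0067))
py (array([595.6, 176.3]), array([55.5, 57.5]), 14.29, array([0.5955, 0.1764]), 463, np.float64(0.0068))
pr (array([509.2, 227.2]), array([54.6, 53.9]), 14.79, array([0.5091, 0.2274]), 437, np.float64(0.007))
rim (array([565. , 138.9]), array([164.6, 268.4]), 14.49, array([0.5605, 0.1487]), 1267, np.float64(0.0593))
scan (array([ 698.3, -309.1]), array([ 67.3, 177.9]), 84.68, array([ 0.6848, -0.3071]), 1287, np.float64(0.037))
bin (array([ 276. , -382.4]), array([120.6, 161.9]), 6.83, array([ 0.2735, -0.3868]), 665, np.float64(0.0832))
```

```bash
cat >> h.py <<'E'
def rows(*tg):  # (x,y,z,yaw of tool y deg) -> shift/turn fractions from the present pose
    o=get_obs();R=o['ee_rot'];p=o['tool_pos'];y0=np.degrees(np.arctan2(R[1,1],R[0,1]))
    print('pos',p.round(4),'yaw',y0.round(2),'gap',round(o['finger_gap'],4),'t',o['time_s'],'F',np.round(o['force'],1))
    for t in tg:
        s=R.T@(np.array(t[:3])-p)/.5; dy=-((t[3]-y0+180)%360-180)/30
        print(t,s.round(4),round(dy,4))
E
python3 - <<'E'
from h import *
from scipy.optimize import minimize
z=np.load('top1.npz');W=z['W']
P=W[180:0:-1,:][:0].reshape(-1,3)
P=W[140:255,150:290].reshape(-1,3)
P=P[(P[:,2]>.054)&(P[:,2]<.064)]
def loc(p):
    a=np.radians(p[2]);d=P[:,:2]*1000-p[:2]
    return d@np.array([[np.cos(a),-np.sin(a)],[np.sin(a),np.cos(a)]])
def cost(p):
    x,y=loc(p).T
    segs=[(abs(abs(x)-70),abs(y)-134),(abs(abs(y)-132),abs(x)-72),(abs(x),np.maximum(-8-y,y-134)),(np.minimum(abs(y-62),abs(y+8)),abs(x)-72)]
    d=np.min([np.hypot(a,np.maximum(b,0)) for a,b in segs],0)
    return np.minimum(d,6).mean()
best=min((minimize(cost,[560+i,147+j,14.4],method='Nelder-Mead') for i in(-6,0,6) for j in(-8,0,8)),key=lambda r:r.fun)
p=best.x;print(p,best.fun,len(P))
a=np.radians(p[2]);R=np.array([[np.cos(a),-np.sin(a)],[np.sin(a),np.cos(a)]])
for n,q in(('blue',(35,97)),('yel',(35,27)),('red',(-35,97)),('blk',(-35,27)),('bay',(0,-70))): print(n,(p[:2]+R@q).round(1))
m=((abs(W[...,2]-.085)<.005)).astype(np.uint8); m[:,:222]=0;m[:,275:]=0;m[:150]=0;m[230:]=0
print('col',rect(W[m>0]))
rows((.6025,-.2445,.23,-120.6),(.6025,-.2445,.073,-120.6),(.6025,-.2445,.23,-30.6))
E
```

```text
[564.568743   138.35527644  14.54144947] 2.3020521279466424 1233
blue [574.1 241. ]
yel [591.7 173.3]
red [506.3 223.5]
blk [523.9 155.7]
bay [582.1  70.6]
col (array([579.8,  73.2]), array([110.8,  62. ]), 10.17, array([0.5794, 0.0732]), 1129, np.float64(0.0849))
pos [ 0.1893 -0.6212  0.202 ] yaw -73.05 gap 0.0854 t 0.1 F [-0.  -0.5  0.6]
(0.6025, -0.2445, 0.23, -120.6) [ 1.0101 -0.4799 -0.055 ] 1.585
(0.6025, -0.2445, 0.073, -120.6) [ 1.0101 -0.4793  0.259 ] 1.585
(0.6025, -0.2445, 0.23, -30.6) [ 1.0101 -0.4799 -0.055 ] -1.415
```

>>> {"op": "servo_tool", "data": {
  "plan": [
    [0.99,-0.47,-0.055,-1,0],
    [0.99,-0.47,-0.055,-1,0],
    [0.99,-0.47,-0.055,-1,0],
    [0.99,-0.47,-0.055,-1,0],
    [0.99,-0.47,-0.055,-1,0],
    [0.99,-0.47,-0.055,-1,0],
    [0.99,-0.47,-0.055,-1,0],
    [0.99,-0.47,-0.055,-1,0],
    [0.99,-0.47,-0.055,-1,0],
    [0.99,-0.47,-0.055,-1,0],
    [0.99,-0.47,-0.055,-1,0],
    [0.99,-0.47,-0.055,-1,0]
  ]
}}

```text
time_s: 1.6
tool_pos: [0.5935, -0.2537, 0.2303]
ee_rot: [[0.684, 0.73, -0.001], [0.73, -0.684, 0.0], [-0.0, -0.001, -1.0]]
force: [0.4, -0.6, 0.7]
finger_gap: 0.0854
grasp_force: 0.0
```

```bash
python3 -c "
from h import *
rows((.6025,-.2445,.23,-30.5),(.6025,-.2445,.072,-30.5))"
```

```text
pos [ 0.5935 -0.2537  0.2303] yaw -43.14 gap 0.0854 t 1.6 F [ 0.4 -0.6  0.7]
(0.6025, -0.2445, 0.23, -30.5) [0.0257 0.0007 0.0006] -0.4215
(0.6025, -0.2445, 0.072, -30.5) [0.0258 0.0008 0.3166] -0.4215
```

>>> {"op": "servo_tool", "data": {
  "plan": [
    [0.0258,0.001,0.0,-0.42,0],
    [0.0258,0.001,0.0,-0.42,0],
    [0.0258,0.001,0.1,-0.42,0],
    [0.0258,0.001,0.2,-0.42,0],
    [0.0258,0.001,0.28,-0.42,0],
    [0.0258,0.001,0.316,-0.42,0],
    [0.0258,0.001,0.316,-0.42,0.3],
    [0.0258,0.001,0.316,-0.42,0.4],
    [0.0258,0.001,0.316,-0.42,0.6],
    [0.0258,0.001,0.316,-0.42,0.8],
    [0.0258,0.001,0.316,-0.42,1],
    [0.0258,0.001,0.316,-0.42,1],
    [0.0258,0.001,0.316,-0.42,1],
    [0.0258,0.001,0.316,-0.42,1]
  ]
}}

```text
time_s: 3.35
tool_pos: [0.6057, -0.2446, 0.076]
ee_rot: [[0.507, 0.862, 0.005], [0.862, -0.507, -0.003], [0.0, 0.006, -1.0]]
force: [0.7, -0.6, 5.9]
finger_gap: 0.0472
grasp_force: 61.8
```

```bash
python3 -c "
from h import *
rows((.6025,-.2445,.24,-30.5),(.6025,0,.24,-30.5),(.5063,.2235,.24,-30.5),(.5063,.2235,.079,-30.5))"
```

```text
pos [ 0.6057 -0.2446  0.076 ] yaw -30.45 gap 0.0472 t 3.35 F [ 0.7 -0.6  5.9]
(0.6025, -0.2445, 0.24, -30.5) [-0.0029 -0.0038 -0.3281] 0.0016
(0.6025, 0, 0.24, -30.5) [ 0.4186 -0.2516 -0.3294] 0.0016
(0.5063, 0.2235, 0.24, -30.5) [ 0.7065 -0.644  -0.3316] 0.0016
(0.5063, 0.2235, 0.079, -30.5) [ 0.7064 -0.6458 -0.0096] 0.0016
```

>>> {"op": "servo_tool", "data": {
  "plan": [
    [0,0,-0.05,0,1],
    [0,0,-0.15,0,1],
    [0,0,-0.25,0,1],
    [0,0,-0.34,0,1],
    [0.08,-0.04,-0.34,0,1],
    [0.18,-0.1,-0.34,0,1],
    [0.28,-0.17,-0.34,0,1],
    [0.38,-0.26,-0.34,0,1],
    [0.48,-0.36,-0.34,0,1],
    [0.56,-0.46,-0.34,0,1],
    [0.63,-0.55,-0.34,0,1],
    [0.69,-0.62,-0.34,0,1],
    [0.706,-0.642,-0.34,0,1],
    [0.706,-0.642,-0.34,0,1],
    [0.706,-0.642,-0.34,0,1],
    [0.706,-0.642,-0.34,0,1]
  ]
}}

```text
time_s: 5.35
tool_pos: [0.5064, 0.2221, 0.2425]
ee_rot: [[0.509, 0.861, -0.0], [0.861, -0.509, -0.0], [-0.0, 0.0, -1.0]]
force: [-0.4, -0.3, -3.1]
finger_gap: 0.0472
grasp_force: 62.6
```

Run:
```python
from h import *
c,W=cam('side','s2.png'); cam('top','t2.png')
rows((.5063,.2235,.24,-30.5),(.5063,.2235,.083,-30.5))
```

```text
pos [0.5063 0.2224 0.2426] yaw -30.55 gap 0.0474 t 5.45 F [ 0.8 -0.5 -2.3]
(0.5063, 0.2235, 0.24, -30.5) [ 0.002  -0.0011  0.0051] -0.0017
(0.5063, 0.2235, 0.083, -30.5) [ 0.002  -0.0011  0.3191] -0.0017
```

View pics/s2.png

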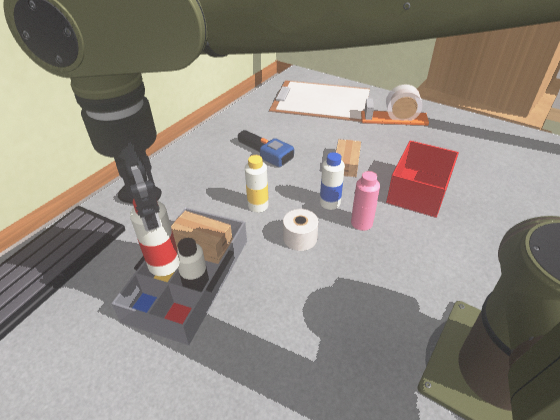

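The red bottle hangs upright in the gripper at about (157,240). Next I'll fit its axis and foot height.

```bash
cat >> h.py <<'E'
from scipy.optimize import least_squares
def held():
    c,W=cam('side'); p=get_obs()['tool_pos']; P=W.reshape(-1,3)
    P=P[(np.hypot(*(P[:,:2]-p[:2]).T)<.045)&(P[:,2]>p[2]-.095)&(P[:,2]<p[2]-.008)]
    Q=P[P[:,2]>p[2]-.06]
    for h,q in(('lo',Q[Q[:,2]<p[2]-.035]),('hi',Q[Q[:,2]>=p[2]-.035])):
        f=least_squares(lambda s:np.hypot(*(q[:,:2]-s).T)-.025,p[:2],loss='soft_l1',f_scale=.001)
        print(h,'off mm',((f.x-p[:2])*1000).round(1),len(q),round(f.cost**.5,5))
    print('foot below tcp',((p[2]-np.percentile(P[:,2],[0,.5,1,3]))*1000).round(1))
E
python3 -c "
from h import *
held()"
```

```text
lo off mm [-0.4 -0.6] 368 0.00728
hi off mm [-0.7 -0.4] 438 0.00845
foot below tcp [77.2 76.3 75.8 74. ]
```

>>> {"op": "servo_tool", "data": {
  "plan": [
    [0.002,-0.001,0.05,0,1],
    [0.002,-0.001,0.13,0,1],
    [0.002,-0.001,0.2,0,1],
    [0.002,-0.001,0.25,0,1],
    [0.002,-0.001,0.28,0,1],
    [0.002,-0.001,0.3,0,1],
    [0.002,-0.001,0.31,0,1],
    [0.002,-0.001,0.316,0,1],
    [0.002,-0.001,0.318,0,1],
    [0.002,-0.001,0.319,0,1],
    [0.002,-0.001,0.319,0,1]
  ]
}}

```text
time_s: 6.88
tool_pos: [0.5061, 0.2246, 0.0835]
ee_rot: [[0.507, 0.862, 0.001], [0.862, -0.507, 0.0], [0.0, 0.0, -1.0]]
force: [-1.0, -0.5, -1.6]
finger_gap: 0.047
grasp_force: 62.6
```

>>> {"op": "servo_tool", "data": {
  "plan": [
    [0,0,0.001,0,1],
    [0,0,0.002,0,1],
    [0,0,0.003,0,1],
    [0,0,0.003,0,0.45],
    [0,0,0.003,0,0.38],
    [0,0,0.003,0,0.3],
    [0,0,0.003,0,0.2],
    [0,0,0.003,0,0.1],
    [0,0,0.003,0,0.1],
    [0,0,-0.03,0,0.1],
    [0,0,-0.1,0,0.1],
    [0,0,-0.2,0,0.0],
    [0,0,-0.3,0,0],
    [0,0,-0.31,0,0]
  ]
}}

```text
time_s: 8.62
tool_pos: [0.5085, 0.2254, 0.2454]
ee_rot: [[0.507, 0.862, 0.011], [0.862, -0.507, 0.004], [0.008, 0.007, -1.0]]
force: [-0.2, 0.5, 0.4]
finger_gap: 0.0857
grasp_force: 0.0
```

```bash
python3 -c "
from h import *
rows((.5,0,.24,-30.5),(.4376,-.2208,.23,-30.5),(.4376,-.2208,.072,-30.5))"
```

```text
pos [0.5085 0.2254 0.2454] yaw -30.45 gap 0.0857 t 8.625 F [-0.2  0.5  0.4]
(0.5, 0, 0.24, -30.5) [-0.3974  0.2137  0.0089] 0.0016
(0.4376, -0.2208, 0.23, -30.5) [-0.8415  0.3298  0.026 ] 0.0016
(0.4376, -0.2208, 0.072, -30.5) [-0.8442  0.3275  0.342 ] 0.0016
```

>>> {"op": "servo_tool", "data": {
  "plan": [
    [-0.05,0.02,0.02,0,0],
    [-0.15,0.06,0.02,0,0],
    [-0.26,0.1,0.02,0,0],
    [-0.37,0.145,0.02,0,0],
    [-0.48,0.19,0.02,0,0],
    [-0.59,0.23,0.02,0,0],
    [-0.7,0.275,0.02,0,0],
    [-0.8,0.315,0.02,0,0],
    [-0.842,0.33,0.02,0,0],
    [-0.842,0.33,0.02,0,0],
    [-0.842,0.33,0.02,0,0],
    [-0.842,0.33,0.02,0,0]
  ]
}}

```text
time_s: 10.12
tool_pos: [0.4349, -0.221, 0.2281]
ee_rot: [[0.505, 0.863, -0.0], [0.863, -0.505, 0.0], [0.0, -0.0, -1.0]]
force: [0.6, 0.5, -0.5]
finger_gap: 0.0858
grasp_force: 0.0
```

```bash
python3 -c "
from h import *
rows((.4376,-.2208,.072,-30.5))
c,W=cam('top')
print(rect(W[(abs(W[...,2]-.06)<0)|((abs(W[...,2]-.1435)<.006)&(W[...,1]>.19)&(W[...,1]<.26))]))"
```

```text
pos [ 0.4349 -0.221   0.2281] yaw -30.36 gap 0.0858 t 10.125 F [ 0.6  0.5 -0.5]
(0.4376, -0.2208, 0.072, -30.5) [0.003  0.0044 0.3121] 0.0046
(array([504. , 225.2]), array([30. , 30.3]), 43.88, array([0.5041, 0.2246]), 152, np.float64(0.1446))
```

>>> {"op": "servo_tool", "data": {
  "plan": [
    [0.003,0.004,0.05,0,0],
    [0.003,0.004,0.15,0,0],
    [0.003,0.004,0.23,0,0],
    [0.003,0.004,0.29,0,0],
    [0.003,0.004,0.31,0,0],
    [0.003,0.004,0.312,0,0.3],
    [0.003,0.004,0.312,0,0.4],
    [0.003,0.004,0.312,0,0.6],
    [0.003,0.004,0.312,0,0.8],
    [0.003,0.004,0.312,0,1],
    [0.003,0.004,0.312,0,1],
    [0.003,0.004,0.312,0,1],
    [0.003,0.004,0.312,0,1],
    [0.003,0.004,0.27,0,1],
    [0.003,0.004,0.15,0,1],
    [0.003,0.004,0.05,0,1],
    [0.003,0.004,-0.03,0,1],
    [0.003,0.004,-0.03,0,1]
  ]
}}

```text
time_s: 12.42
tool_pos: [0.4387, -0.2228, 0.247]
ee_rot: [[0.507, 0.862, 0.006], [0.862, -0.507, -0.004], [-0.0, 0.007, -1.0]]
force: [0.2, 0.5, -2.0]
finger_gap: 0.0476
grasp_force: 63.3
```

```bash
python3 -c "
from h import *
rows((.6,0,.245,-30.5),(.5741,.241,.245,-30.5))"
```

```text
pos [ 0.4387 -0.2228  0.247 ] yaw -30.46 gap 0.0476 t 12.425 F [ 0.2  0.5 -2. ]
(0.6, 0, 0.245, -30.5) [0.5476 0.0522 0.0042] 0.0015
(0.5741, 0.241, 0.245, -30.5) [ 0.9368 -0.2368  0.0019] 0.0015
```

>>> {"op": "servo_tool", "data": {
  "plan": [
    [0.05,0,0,0,1],
    [0.15,0,0,0,1],
    [0.26,0,0,0,1],
    [0.37,0,0,0,1],
    [0.48,0.0,0,0,1],
    [0.59,-0.02,0,0,1],
    [0.69,-0.07,0,0,1],
    [0.78,-0.13,0,0,1],
    [0.86,-0.19,0,0,1],
    [0.92,-0.23,0,0,1],
    [0.937,-0.237,0,0,1],
    [0.937,-0.237,0,0,1],
    [0.937,-0.237,0,0,1],
    [0.937,-0.237,0,0,1]
  ]
}}

```text
time_s: 14.18
tool_pos: [0.5727, 0.241, 0.243]
ee_rot: [[0.508, 0.861, -0.0], [0.861, -0.508, -0.0], [-0.0, 0.0, -1.0]]
force: [-0.5, 0.2, -1.9]
finger_gap: 0.0475
grasp_force: 63.1
```

```bash
python3 -c "
from h import *
held()
rows((.5745,.2415,.083,-30.5))"
```

```text
lo off mm [1.3 0. ] 363 0.00901
hi off mm [0.6 0.5] 449 0.00921
foot below tcp [75.8 74.9 74.5 72.4]
pos [0.5727 0.2411 0.2431] yaw -30.54 gap 0.0471 t 14.225 F [ 0.3  0.3 -3. ]
(0.5745, 0.2415, 0.083, -30.5) [0.0025 0.0026 0.3202] -0.0013
```

>>> {"op": "servo_tool", "data": {
  "plan": [
    [0.001,0.001,0.05,0,1],
    [0.001,0.001,0.13,0,1],
    [0.001,0.001,0.2,0,1],
    [0.001,0.001,0.25,0,1],
    [0.001,0.001,0.28,0,1],
    [0.001,0.001,0.3,0,1],
    [0.001,0.001,0.31,0,1],
    [0.001,0.001,0.317,0,1],
    [0.001,0.001,0.32,0,1],
    [0.001,0.001,0.322,0,1],
    [0.001,0.001,0.322,0,1]
  ]
}}

```text
time_s: 15.6
tool_pos: [0.5733, 0.2424, 0.0824]
ee_rot: [[0.507, 0.862, 0.0], [0.862, -0.507, 0.0], [0.0, 0.0, -1.0]]
force: [0.6, -0.1, -3.0]
finger_gap: 0.0473
grasp_force: 63.1
```

>>> {"op": "servo_tool", "data": {
  "plan": [
    [0,0,0.001,0,1],
    [0,0,0.002,0,1],
    [0,0,0.003,0,1],
    [0,0,0.0035,0,1]
  ]
}}

```text
time_s: 16.1
tool_pos: [0.5738, 0.2427, 0.0816]
ee_rot: [[0.507, 0.862, 0.001], [0.862, -0.507, 0.001], [0.001, 0.001, -1.0]]
force: [-1.5, 0.2, 3.6]
finger_gap: 0.0473
grasp_force: 63.8
```

Contact. I'll release and retreat.

>>> {"op": "servo_tool", "data": {
  "plan": [
    [0,0,0,0,0.45],
    [0,0,0,0,0.38],
    [0,0,0,0,0.3],
    [0,0,0,0,0.2],
    [0,0,0,0,0.1],
    [0,0,0,0,0.1],
    [0,0,-0.03,0,0.1],
    [0,0,-0.1,0,0.1],
    [0,0,-0.2,0,0.0],
    [0,0,-0.3,0,0],
    [0,0,-0.31,0,0]
  ]
}}

```text
time_s: 17.48
tool_pos: [0.576, 0.2433, 0.2431]
ee_rot: [[0.507, 0.862, 0.011], [0.862, -0.507, 0.004], [0.009, 0.008, -1.0]]
force: [0.4, -0.5, -0.3]
finger_gap: 0.0859
grasp_force: 0.0
```

```bash
python3 -c "
from h import *
rows((.5775,-.1185,.23,-30.5))"
```

```text
pos [0.576  0.2433 0.2431] yaw -30.45 gap 0.0859 t 17.475 F [ 0.4 -0.5 -0.3]
(0.5775, -0.1185, 0.23, -30.5) [-0.6224  0.3691  0.0236] 0.0017
```

>>> {"op": "servo_tool", "data": {
  "plan": [
    [-0.06,0.035,0.02,0,0],
    [-0.16,0.095,0.02,0,0],
    [-0.26,0.155,0.02,0,0],
    [-0.36,0.215,0.02,0,0],
    [-0.46,0.27,0.02,0,0],
    [-0.55,0.325,0.02,0,0],
    [-0.61,0.362,0.02,0,0],
    [-0.622,0.37,0.02,0,0],
    [-0.622,0.37,0.02,0,0],
    [-0.622,0.37,0.02,0,0]
  ]
}}

```text
time_s: 18.73
tool_pos: [0.5751, -0.1183, 0.2253]
ee_rot: [[0.506, 0.863, -0.0], [0.863, -0.506, 0.0], [0.0, -0.0, -1.0]]
force: [0.1, -0.1, -0.4]
finger_gap: 0.0847
grasp_force: 0.0
```

```bash
python3 -c "
from h import *
rows((.5775,-.1185,.072,-30.5))
c,W=cam('top')
print(rect(W[((abs(W[...,2]-.1435)<.006)&(W[...,1]>.19)&(W[...,1]<.28)&(W[...,0]>.54))]))"
```

```text
pos [ 0.5751 -0.1183  0.2253] yaw -30.37 gap 0.0847 t 18.725 F [ 0.1 -0.1 -0.4]
(0.5775, -0.1185, 0.072, -30.5) [0.002  0.0045 0.3066] 0.0043
(array([573.2, 242.6]), array([30. , 30.5]), 0.1, array([0.5734, 0.2425]), 152, np.float64(0.1444))
```

>>> {"op": "servo_tool", "data": {
  "plan": [
    [0.002,0.004,0.05,0,0],
    [0.002,0.004,0.15,0,0],
    [0.002,0.004,0.23,0,0],
    [0.002,0.004,0.285,0,0],
    [0.002,0.004,0.305,0,0],
    [0.002,0.004,0.307,0,0.3],
    [0.002,0.004,0.307,0,0.4],
    [0.002,0.004,0.307,0,0.6],
    [0.002,0.004,0.307,0,0.8],
    [0.002,0.004,0.307,0,1],
    [0.002,0.004,0.307,0,1],
    [0.002,0.004,0.307,0,1],
    [0.002,0.004,0.307,0,1],
    [0.002,0.004,0.26,0,1],
    [0.002,0.004,0.15,0,1],
    [0.002,0.004,0.05,0,1],
    [0.002,0.004,-0.035,0,1],
    [0.002,0.004,-0.035,0,1]
  ]
}}

```text
time_s: 21.02
tool_pos: [0.5791, -0.1202, 0.2473]
ee_rot: [[0.507, 0.862, 0.007], [0.862, -0.507, -0.002], [0.002, 0.008, -1.0]]
force: [0.8, 0.1, -3.1]
finger_gap: 0.0473
grasp_force: 63.1
```

```bash
python3 -c "
from h import *
rows((.5922,.1737,.245,-30.5))"
```

```text
pos [ 0.5791 -0.1202  0.2473] yaw -30.46 gap 0.0473 t 21.025 F [ 0.8  0.1 -3.1]
(0.5922, 0.1737, 0.245, -30.5) [ 0.52   -0.2755  0.0035] 0.0014
```

>>> {"op": "servo_tool", "data": {
  "plan": [
    [0.05,-0.025,0,0,1],
    [0.15,-0.08,0,0,1],
    [0.25,-0.133,0,0,1],
    [0.35,-0.186,0,0,1],
    [0.44,-0.233,0,0,1],
    [0.5,-0.265,0,0,1],
    [0.52,-0.276,0,0,1],
    [0.52,-0.276,0,0,1],
    [0.52,-0.276,0,0,1],
    [0.52,-0.276,0,0,1]
  ]
}}

```text
time_s: 22.28
tool_pos: [0.5902, 0.1732, 0.2427]
ee_rot: [[0.508, 0.861, -0.0], [0.861, -0.508, -0.0], [-0.0, -0.0, -1.0]]
force: [0.9, 1.0, -2.6]
finger_gap: 0.047
grasp_force: 62.9
```

```bash
python3 -c "
from h import *
held()
rows((.5922,.1737,.083,-30.5))"
```

```text
lo off mm [1.7 0.8] 331 0.0089
hi off mm [1.  1.4] 401 0.0098
foot below tcp [75.6 74.3 74.  72.3]
pos [0.5902 0.1733 0.2429] yaw -30.54 gap 0.0479 t 22.325 F [-0.3 -0.6 -3.4]
(0.5922, 0.1737, 0.083, -30.5) [0.0026 0.003  0.3198] -0.0014
```

>>> {"op": "servo_tool", "data": {
  "plan": [
    [0,0,0.05,0,1],
    [0,0,0.13,0,1],
    [0,0,0.2,0,1],
    [0,0,0.25,0,1],
    [0,0,0.28,0,1],
    [0,0,0.3,0,1],
    [0,0,0.31,0,1],
    [0,0,0.317,0,1],
    [0,0,0.32,0,1],
    [0,0,0.322,0,1],
    [0,0,0.323,0,1],
    [0,0,0.324,0,1],
    [0,0,0.325,0,1]
  ]
}}

```text
time_s: 23.95
tool_pos: [0.5906, 0.1747, 0.0814]
ee_rot: [[0.507, 0.862, 0.001], [0.862, -0.507, 0.001], [0.001, 0.001, -1.0]]
force: [-1.1, 0.6, 2.2]
finger_gap: 0.0475
grasp_force: 63.5
```

>>> {"op": "servo_tool", "data": {
  "plan": [
    [0,0,0,0,0.45],
    [0,0,0,0,0.38],
    [0,0,0,0,0.3],
    [0,0,0,0,0.2],
    [0,0,0,0,0.1],
    [0,0,0,0,0.1],
    [0,0,-0.03,0,0.1],
    [0,0,-0.1,0,0.1],
    [0,0,-0.2,0,0.0],
    [0,0,-0.3,0,0],
    [0,0,-0.31,0,0]
  ]
}}

```text
time_s: 25.32
tool_pos: [0.5929, 0.175, 0.243]
ee_rot: [[0.507, 0.862, 0.011], [0.862, -0.507, 0.002], [0.008, 0.009, -1.0]]
force: [0.4, -0.7, -1.3]
finger_gap: 0.0853
grasp_force: 0.0
```

```bash
python3 -c "
from h import *
rows((.479,-.386,.23,22.2))"
```

```text
pos [0.5929 0.175  0.243 ] yaw -30.45 gap 0.0853 t 25.325 F [ 0.4 -0.7 -1.3]
(0.479, -0.386, 0.23, 22.2) [-1.0829  0.372   0.0209] -1.7551
```

>>> {"op": "servo_tool", "data": {
  "plan": [
    [-0.06,0.02,0.01,0,0],
    [-0.16,0.06,0.01,-0.1,0],
    [-0.27,0.095,0.01,-0.3,0],
    [-0.38,0.13,0.01,-0.5,0],
    [-0.49,0.17,0.01,-0.7,0],
    [-0.6,0.205,0.01,-0.9,0],
    [-0.71,0.24,0.01,-1,0],
    [-0.82,0.28,0.01,-1,0],
    [-0.92,0.32,0.01,-1,0],
    [-0.98,0.35,0.01,-1,0],
    [-1,0.37,0.01,-1,0],
    [-1,0.37,0.01,-1,0]
  ]
}}

```text
time_s: 26.82
tool_pos: [0.4963, -0.3503, 0.23]
ee_rot: [[0.008, 1.0, -0.0], [1.0, -0.008, 0.001], [0.001, -0.0, -1.0]]
force: [-0.1, 0.3, -0.2]
finger_gap: 0.086
grasp_force: 0.0
```

```bash
python3 -c "
from h import *
rows((.4792,-.386,.2,22.2),(.4792,-.386,.01,22.2))
c,W=cam('top','t3.png')
for n,m in(('yel',(abs(W[...,2]-.1435)<.006)&(W[...,1]>.14)&(W[...,1]<.21)&(W[...,0]>.555)),('blk',(abs(W[...,2]-.1425)<.006)&(W[...,1]>.12)&(W[...,1]<.19)&(W[...,0]<.55)),('col',(abs(W[...,2]-.085)<.005)&(abs(W[...,1]-.073)<.055)&(abs(W[...,0]-.58)<.08))): print(n,rect(W[m]))"
```

```text
pos [ 0.4963 -0.3503  0.23  ] yaw -0.48 gap 0.086 t 26.825 F [-0.1  0.3 -0.2]
(0.4792, -0.386, 0.2, 22.2) [-0.0717 -0.0335  0.0599] -0.7561
(0.4792, -0.386, 0.01, 22.2) [-0.0721 -0.0333  0.4399] -0.7561
yel (array([590.3, 175.7]), array([30.3, 29.2]), 44.55, array([0.5901, 0.1756]), 148, np.float64(0.1444))
blk (array([523.6, 155.5]), array([30.4, 30.5]), 3.23, array([0.5236, 0.1553]), 153, np.float64(0.1431))
col (array([579.7,  73.3]), array([110.4,  62.4]), 10.24, array([0.5796, 0.0732]), 1123, np.float64(0.0848))
```

>>> {"op": "servo_tool", "data": {
  "plan": [
    [-0.072,-0.033,0.06,-0.35,0],
    [-0.072,-0.033,0.1,-0.7,0],
    [-0.072,-0.033,0.15,-0.756,0],
    [-0.072,-0.033,0.2,-0.756,0],
    [-0.072,-0.033,0.25,-0.756,0],
    [-0.072,-0.033,0.25,-0.756,0]
  ]
}}

```text
time_s: 27.62
tool_pos: [0.4786, -0.3834, 0.1029]
ee_rot: [[-0.38, 0.925, -0.004], [0.925, 0.38, 0.004], [0.005, -0.002, -1.0]]
force: [-1.2, 0.1, -0.1]
finger_gap: 0.0856
grasp_force: 0.0
```

```bash
python3 -c "
from h import *
rows((.4795,-.3862,.003,22.2))"
```

```text
pos [ 0.4786 -0.3834  0.1029] yaw 22.33 gap 0.0856 t 27.625 F [-1.2  0.1 -0.1]
(0.4795, -0.3862, 0.003, 22.2) [-0.0069  0.      0.1998] 0.0045
```

>>> {"op": "servo_tool", "data": {
  "plan": [
    [-0.002,0,0.08,0.003,0],
    [-0.002,0,0.15,0.003,0],
    [-0.002,0,0.185,0.003,0],
    [-0.002,0,0.198,0.003,0],
    [-0.002,0,0.198,0.003,0.15],
    [-0.002,0,0.198,0.003,0.25],
    [-0.002,0,0.198,0.003,0.35],
    [-0.002,0,0.198,0.003,0.6],
    [-0.002,0,0.198,0.003,1],
    [-0.002,0,0.198,0.003,1],
    [-0.002,0,0.198,0.003,1],
    [-0.002,0,0.198,0.003,1]
  ]
}}

```text
time_s: 29.12
tool_pos: [0.4827, -0.3907, 0.0118]
ee_rot: [[-0.377, 0.926, 0.006], [0.926, 0.377, -0.007], [-0.009, 0.003, -1.0]]
force: [-1.9, -1.1, 13.8]
finger_gap: 0.0
grasp_force: 6.9
```

```bash
python3 -c "
from h import *
rows((.479,-.386,.2,22.2))"
```

```text
pos [ 0.4827 -0.3907  0.0118] yaw 22.14 gap 0.0 t 29.125 F [-1.9 -1.1 13.8]
(0.479, -0.386, 0.2, 22.2) [ 0.0082 -0.0021 -0.3764] -0.0021
```

```bash
python3 -c "
from h import *
c,W=cam('side');f=c['frame'][80:260,240:480]
cv2.imwrite('pics/s3.png',cv2.resize(f,None,fx=3,fy=3)[:,:,::-1][:540])"
```

```text
(no output)
```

View pics/s3.png

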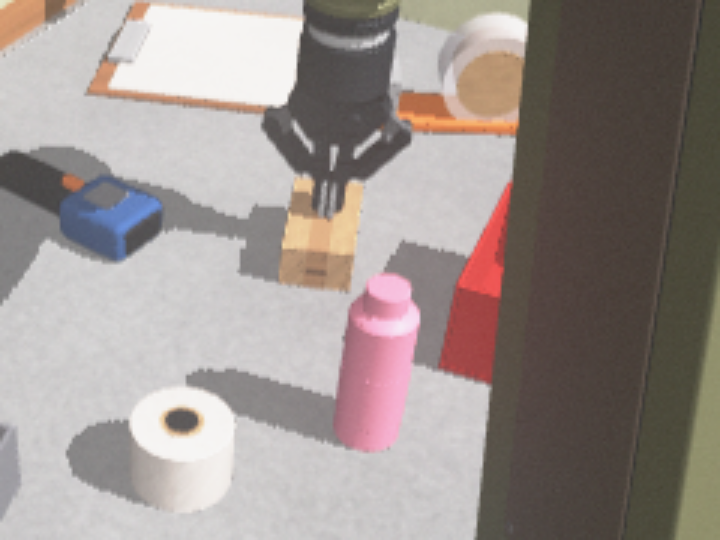

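The fingers are shut at crop (325,210), and they look as if they are on top of the carton rather than around it. I'll check this with depth data.

```bash
python3 -c "
from h import *
c,W=cam('side');f=c['frame']
for v in range(130,178,3):
  print(v,[ '%d,%d,%d'%tuple((W[v,u]*1000).round()) if np.isfinite(W[v,u,0]) else '-' for u in (336,342,348,352,358)])
"
```

```text
130 ['510,-362,107', '504,-387,96', '481,-370,113', '547,-548,-2', '531,-554,1']
133 ['-', '498,-376,95', '481,-373,102', '472,-377,104', '466,-402,93']
136 ['572,-494,-3', '497,-374,88', '481,-375,93', '472,-380,93', '461,-392,90']
139 ['562,-476,0', '548,-486,0', '480,-376,83', '471,-380,85', '461,-393,81']
142 ['555,-462,0', '516,-418,39', '481,-380,72', '473,-386,72', '479,-441,39']
145 ['548,-450,0', '510,-407,37', '480,-380,63', '472,-386,63', '472,-427,40']
148 ['540,-436,0', '502,-392,39', '479,-380,54', '470,-385,55', '465,-413,41']
151 ['508,-371,39', '496,-381,39', '477,-377,47', '474,-397,37', '461,-405,38']
154 ['503,-361,38', '490,-371,37', '475,-376,40', '467,-382,39', '454,-391,39']
157 ['495,-346,40', '483,-357,38', '469,-363,40', '461,-369,39', '448,-378,39']
160 ['488,-334,41', '478,-347,37', '464,-354,38', '455,-359,38', '443,-368,38']
163 ['484,-327,37', '470,-333,39', '459,-344,36', '450,-348,38', '458,-409,-3']
166 ['484,-327,27', '469,-333,30', '455,-338,32', '448,-347,30', '450,-391,1']
169 ['484,-330,16', '469,-333,20', '454,-339,23', '444,-340,26', '445,-384,-2']
172 ['482,-328,8', '468,-333,11', '454,-340,12', '445,-344,14', '440,-373,-3']
175 ['482,-330,-3', '469,-338,-3', '454,-342,1', '445,-347,2', '434,-360,-2']
```

>>> {"op": "servo_tool", "data": {
  "plan": [
    [0,0,-0.05,0,1],
    [0,0,-0.12,0,1],
    [0,0,-0.2,0,1],
    [0,0,-0.3,0,1],
    [0,0,-0.3,0,1],
    [0,0,-0.3,0,1]
  ]
}}

```text
time_s: 29.98
tool_pos: [0.4796, -0.3871, 0.1565]
ee_rot: [[-0.377, 0.926, 0.0], [0.926, 0.377, -0.0], [-0.0, 0.0, -1.0]]
force: [-0.0, 0.6, -0.3]
finger_gap: -0.0001
grasp_force: 0.0
```

Run:
```python
from h import *
c,W=cam('side');f=c['frame'];o=get_obs();p=o['tool_pos'];print(p,o['finger_gap'],o['force'])
P=W.reshape(-1,3);m=(np.hypot(*(P[:,:2]-p[:2]).T)<.06)&(P[:,2]>.06)
print('tip rel tcp',np.sort(P[m,2]-p[2])[:40:4].round(3))
cv2.imwrite('pics/s4.png',cv2.resize(f[60:260,240:480],None,fx=3,fy=3)[:,:,::-1])
c,W=cam('top');print(rect(med(W,430,230,.033,.048,35)))
```

```text
[ 0.47914044 -0.38660636  0.15515571] 8.652395560137431e-05 [-0.326576    0.73179403 -1.02632579]
tip rel tcp [0.028 0.031 0.034 0.035 0.036 0.037 0.038 0.039 0.04  0.041]
(array([ 478.6, -384.6]), array([ 62. , 108.1]), 21.96, array([ 0.4795, -0.3738]), 836, np.float64(0.04))
```

View pics/s4.png

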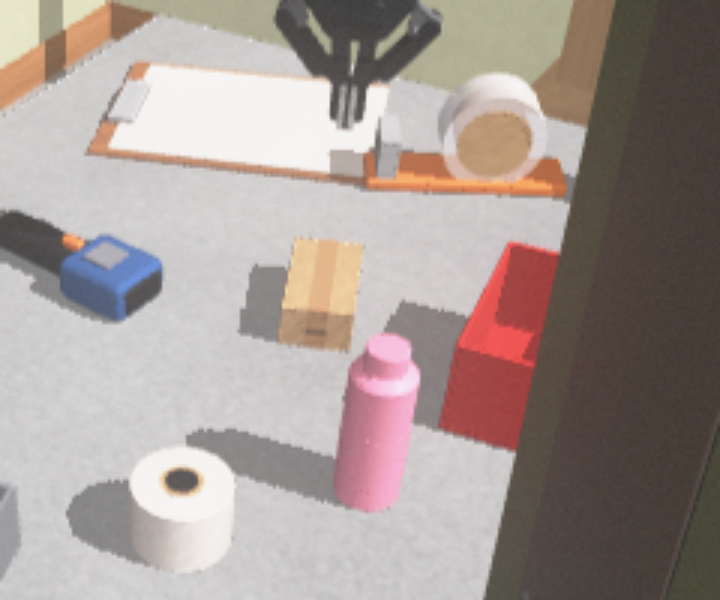

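The fingertips sit 28 mm behind the reported TCP: they touched the carton top at 40 mm with the TCP reading 11.8 mm. The carton is undisturbed, so I'll re-grasp 25 mm lower.

```bash
python3 -c "
from h import *
rows((.4792,-.3857,.06,22.1),(.4792,-.3857,-.021,22.1))"
```

```text
pos [ 0.4789 -0.3864  0.1545] yaw 22.14 gap 0.0 t 30.075 F [-0.7  0.1 -0.1]
(0.4792, -0.3857, 0.06, 22.1) [0.0005 0.0013 0.189 ] 0.0012
(0.4792, -0.3857, -0.021, 22.1) [1.00e-04 1.50e-03 3.51e-01] 0.0012
```

>>> {"op": "servo_tool", "data": {
  "plan": [
    [0,0.001,0,0,0],
    [0,0.001,0,0,0],
    [0,0.001,0.03,0,0],
    [0,0.001,0.07,0,0],
    [0,0.001,0.12,0,0],
    [0,0.001,0.18,0,0],
    [0,0.001,0.24,0,0],
    [0,0.001,0.3,0,0],
    [0,0.001,0.33,0,0],
    [0,0.001,0.345,0,0],
    [0,0.001,0.348,0,0],
    [0,0.001,0.348,0,0]
  ]
}}

```text
time_s: 31.58
tool_pos: [0.4809, -0.3876, -0.0165]
ee_rot: [[-0.377, 0.926, 0.001], [0.926, 0.377, -0.001], [-0.002, 0.001, -1.0]]
force: [0.1, -0.0, 0.5]
finger_gap: 0.0856
grasp_force: 0.0
```

>>> {"op": "servo_tool", "data": {
  "plan": [
    [0,0,0,0,0.15],
    [0,0,0,0,0.22],
    [0,0,0,0,0.27],
    [0,0,0,0,0.35],
    [0,0,0,0,0.6],
    [0,0,0,0,1],
    [0,0,0,0,1],
    [0,0,0,0,1]
  ]
}}

```text
time_s: 32.58
tool_pos: [0.4811, -0.3876, -0.0164]
ee_rot: [[-0.377, 0.926, 0.002], [0.926, 0.377, -0.001], [-0.002, 0.001, -1.0]]
force: [0.7, 1.3, 5.0]
finger_gap: 0.0609
grasp_force: 67.7
```

>>> {"op": "servo_tool", "data": {
  "plan": [
    [0,0,-0.05,0,1],
    [0,0,-0.13,0,1],
    [0,0,-0.23,0,1],
    [0,0,-0.34,0,1],
    [0,0,-0.36,-0.2,1],
    [0,0,-0.36,-0.5,1],
    [0,0,-0.36,-0.8,1],
    [0,0,-0.36,-1,1],
    [0,0,-0.36,-1,1]
  ]
}}

```text
time_s: 33.7
tool_pos: [0.4793, -0.3864, 0.1608]
ee_rot: [[-0.789, 0.615, -0.002], [0.615, 0.789, 0.002], [0.003, -0.0, -1.0]]
force: [0.6, -0.3, -4.0]
finger_gap: 0.0609
grasp_force: 66.7
```

```bash
python3 -c "
from h import *
rows((.54,-.15,.16,82),(.58,.073,.16,100.2))"
```

```text
pos [ 0.4793 -0.3864  0.1608] yaw 52.06 gap 0.0609 t 33.7 F [ 0.6 -0.3 -4. ]
(0.54, -0.15, 0.16, 82) [0.195  0.4476 0.0022] -0.998
(0.58, 0.073, 0.16, 100.2) [0.4062 0.8485 0.0027] -1.6047
```

>>> {"op": "servo_tool", "data": {
  "plan": [
    [0.03,0.06,0,-0.2,1],
    [0.08,0.16,0,-0.45,1],
    [0.13,0.27,0,-0.7,1],
    [0.18,0.38,0,-0.9,1],
    [0.23,0.48,0,-1,1],
    [0.28,0.58,0,-1,1],
    [0.33,0.69,0,-1,1],
    [0.38,0.79,0,-1,1],
    [0.4,0.84,0,-1,1],
    [0.406,0.848,0,-1,1],
    [0.406,0.848,0,-1,1]
  ]
}}

```text
time_s: 35.08
tool_pos: [0.5797, 0.072, 0.1618]
ee_rot: [[-0.991, 0.137, -0.001], [0.137, 0.991, -0.001], [0.001, -0.001, -1.0]]
force: [-0.0, 0.0, -3.6]
finger_gap: 0.061
grasp_force: 66.7
```

>>> {"op": "servo_tool", "data": {
  "plan": [
    [0,0,0,-0.3,1],
    [0,0,0,-0.6,1],
    [0,0,0.05,-0.605,1],
    [0,0,0.09,-0.605,1],
    [0,0,0.09,-0.605,1],
    [0,0,0.09,-0.605,1],
    [0,0,0.09,-0.605,1]
  ]
}}

```text
time_s: 35.95
tool_pos: [0.581, 0.0723, 0.1186]
ee_rot: [[-0.984, -0.178, 0.002], [-0.178, 0.984, 0.0], [-0.002, -0.0, -1.0]]
force: [-0.1, -0.0, -1.6]
finger_gap: 0.0611
grasp_force: 66.7
```

Run:
```python
from h import *
rows((.58,.073,.0686,100.2))
p=get_obs()['tool_pos'];zt=p[2]+.0164+.04;print('top z',zt)
c,W=cam('top','t5.png')
m=(abs(W[...,2]-zt)<.005)&(np.hypot(W[...,0]-p[0],W[...,1]-p[1])<.075)
print('top',rect(W[m]))
s,V=cam('side','s5.png');np.savez('p5.npz',W=W,V=V)
m=(abs(V[...,2]-zt)<.006)&(np.hypot(V[...,0]-p[0],V[...,1]-p[1])<.075)
print('side',rect(V[m]))
a=cv2.resize(c['frame'][140:240,150:290],None,fx=4,fy=4);b=cv2.resize(s['frame'][180:340,100:260],None,fx=3,fy=3)
cv2.imwrite('pics/t5c.png',a[:,:,::-1]);cv2.imwrite('pics/s5c.png',b[:,:,::-1])
```

```text
pos [0.581  0.0723 0.1186] yaw 100.28 gap 0.0611 t 35.95 F [-0.1 -0.  -1.6]
(0.58, 0.073, 0.0686, 100.2) [0.002  0.0017 0.1   ] 0.0026
top z 0.17502322421417038
top (array([545.6,  80.6]), array([34.1, 49.2]), 4.75, array([0.5446, 0.0766]), 216, np.float64(0.1747))
side (array([577.7,  73. ]), array([109.6,  89.2]), 2.02, array([0.5617, 0.0713]), 955, np.float64(0.1739))
```

View pics/s5c.png

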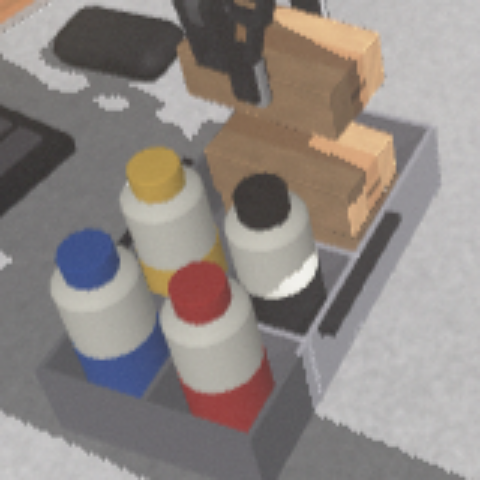

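View pics/t5c.png

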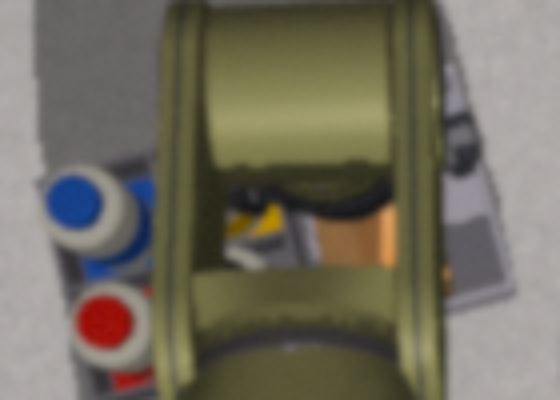

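The side view shows all bottles upright, with the held carton above the column. The lit end face (near 365,60) and the long face are visible on both. The top view is blocked by the arm. I'll compare the faces of the two cartons using side-camera depth.

```bash
cat >> h.py <<'E'
def faces(V,zs,c=(.5797,.0733),yaw=10.2):
    a=np.radians(yaw);R=np.array([[np.cos(a),-np.sin(a)],[np.sin(a),np.cos(a)]])
    L=(V[...,:2]-np.array(c))@R*1000; z=V[...,2]; out={}
    for n,lo,hi in zs:
        b=(z>lo)&(z<hi)
        m=b&(abs(L[...,0]+55)<8)&(abs(L[...,1])<25); q=L[m]; k=np.polyfit(q[:,1],q[:,0],1)
        m=b&(abs(L[...,1]-31)<8)&(abs(L[...,0])<48); r=L[m]
        for _ in range(3):
            j=np.polyfit(r[:,0],r[:,1],1); e=r[:,1]-np.polyval(j,r[:,0]); r=r[abs(e)<3]
        print(n,'end x at y=0: %.1f (n%d, median %.1f, slope %.1f deg)'%(k[1],len(q),np.median(q[:,0]),-np.degrees(k[0])),'| long y at x=0: %.1f  slope %.2f deg n%d, at x=-40 %.1f'%(j[1],np.degrees(j[0]),len(r),np.polyval(j,-40)))
E
python3 -c "
from h import *
V=np.load('p5.npz')['V'];faces(V,[('held',.139,.172),('col',.05,.082)])"
```

```text
held end x at y=0: -53.2 (n209, median -53.2, slope 0.1 deg) | long y at x=0: 30.3  slope 0.16 deg n371, at x=-40 30.2
col end x at y=0: -52.5 (n163, median -52.5, slope 0.3 deg) | long y at x=0: 29.4  slope 0.24 deg n247, at x=-40 29.3
```

>>> {"op": "servo_tool", "data": {
  "plan": [
    [-0.001,-0.002,0.03,0,1],
    [-0.001,-0.002,0.06,0,1],
    [-0.001,-0.002,0.08,0,1],
    [-0.001,-0.002,0.087,0,1],
    [-0.001,-0.002,0.087,0,1],
    [-0.001,-0.002,0.087,0,1],
    [-0.001,-0.002,0.087,0,1]
  ]
}}

```text
time_s: 36.92
tool_pos: [0.5814, 0.0715, 0.0746]
ee_rot: [[-0.984, -0.179, 0.001], [-0.179, 0.984, 0.0], [-0.001, -0.0, -1.0]]
force: [0.5, 0.1, -2.7]
finger_gap: 0.061
grasp_force: 66.7
```

```bash
python3 -c "
from h import *
rows((.58,.073,.0686,100.2))
c,V=cam('side');faces(V,[('held',.094,.128),('col',.05,.082)])"
```

```text
pos [0.5814 0.0715 0.0746] yaw 100.29 gap 0.061 t 36.925 F [ 0.5  0.1 -2.7]
(0.58, 0.073, 0.0686, 100.2) [0.0022 0.0035 0.0119] 0.0029
held end x at y=0: -52.9 (n195, median -52.9, slope 0.4 deg) | long y at x=0: 29.5  slope 0.33 deg n332, at x=-40 29.3
col end x at y=0: -52.6 (n165, median -52.5, slope -0.2 deg) | long y at x=0: 29.5  slope 0.18 deg n246, at x=-40 29.4
```

Aligned to within about 0.4 mm. I'll lower it gently onto the column.

>>> {"op": "servo_tool", "data": {
  "plan": [
    [-0.0005,0,0.004,0,1],
    [-0.0005,0,0.008,0,1],
    [-0.0005,0,0.01,0,1],
    [-0.0005,0,0.0115,0,1],
    [-0.0005,0,0.0125,0,1],
    [-0.0005,0,0.0125,0,1]
  ]
}}

```text
time_s: 37.72
tool_pos: [0.5814, 0.0716, 0.0686]
ee_rot: [[-0.984, -0.179, 0.0], [-0.179, 0.984, 0.0], [-0.0, 0.0, -1.0]]
force: [-2.8, -0.7, 5.8]
finger_gap: 0.0607
grasp_force: 67.6
```

>>> {"op": "servo_tool", "data": {
  "plan": [
    [0,0,0,0,0.28],
    [0,0,0,0,0.24],
    [0,0,0,0,0.2],
    [0,0,0,0,0.12],
    [0,0,0,0,0.05],
    [0,0,0,0,0],
    [0,0,0,0,0]
  ]
}}

```text
time_s: 38.6
tool_pos: [0.5811, 0.0715, 0.0676]
ee_rot: [[-0.984, -0.179, 0.0], [-0.179, 0.984, -0.0], [-0.0, -0.0, -1.0]]
force: [-0.6, -0.6, -0.7]
finger_gap: 0.0852
grasp_force: 0.0
```

```bash
python3 -c "
from h import *
c,V=cam('side');faces(V,[('held',.09,.122),('col',.05,.082)])"
```

```text
held end x at y=0: -52.7 (n180, median -52.7, slope -0.0 deg) | long y at x=0: 29.3  slope 0.20 deg n263, at x=-40 29.2
col end x at y=0: -52.6 (n168, median -52.4, slope -1.1 deg) | long y at x=0: 29.5  slope 0.37 deg n241, at x=-40 29.2
```

Flush. I'll retreat straight up, move aside, and do a final check.

>>> {"op": "servo_tool", "data": {
  "plan": [
    [0,0,-0.02,0,0],
    [0,0,-0.06,0,0],
    [0,0,-0.14,0,0],
    [0,0,-0.24,0,0],
    [0,0,-0.35,0,0],
    [0.05,-0.1,-0.4,0,0],
    [0.1,-0.2,-0.4,0,0],
    [0.2,-0.3,-0.4,0,0],
    [0.3,-0.4,-0.4,0,0],
    [0.35,-0.5,-0.4,0,0],
    [0.35,-0.55,-0.4,0,0],
    [0.35,-0.55,-0.4,0,0]
  ]
}}

```text
time_s: 40.15
tool_pos: [0.4577, -0.2323, 0.2694]
ee_rot: [[-0.985, -0.175, 0.002], [-0.175, 0.985, -0.001], [-0.002, -0.002, -1.0]]
force: [-0.6, 0.6, -0.2]
finger_gap: 0.0856
grasp_force: 0.0
```

Run:
```python
from h import *
c,W=cam('top','t6.png')
for n,x,y in(('r',.504,.225),('b',.573,.2425),('y',.590,.1756),('k',.5236,.1553)):
    print(n,rect(W[(abs(W[...,2]-.1435)<.006)&(np.hypot(W[...,0]-x,W[...,1]-y)<.03)]))
print('carton',rect(W[(abs(W[...,2]-.125)<.005)&(np.hypot(W[...,0]-.58,W[...,1]-.073)<.07)]))
P=W[(abs(W[...,2]-.055)<.006)&(np.hypot(W[...,0]-.4356,W[...,1]+.081)<.06)];print('roll',circ(P))
P=W[110:182,378:412].reshape(-1,3);P=P[(P[:,2]>.012)&(P[:,2]<.06)];print('scan',rect(P))
c,V=cam('side','s6.png');faces(V,[('new',.09,.122),('col',.05,.082)])
```

```text
r (array([505. , 225.1]), array([30.8, 30.1]), 27.78, array([0.5041, 0.2246]), 153, np.float64(0.1448))
b (array([573.4, 242.8]), array([30.6, 29.8]), 84.58, array([0.5735, 0.2422]), 152, np.float64(0.1444))
y (array([590.3, 175.7]), array([30.5, 29.2]), 44.26, array([0.5903, 0.1755]), 146, np.float64(0.1444))
k (array([523.5, 155.6]), array([30.1, 29.7]), 88.03, array([0.5239, 0.1554]), 149, np.float64(0.1427))
carton (array([579.7,  73.2]), array([110.7,  62.2]), 10.02, array([0.579 , 0.0731]), 1216, np.float64(0.1248))
roll (array([435.8, -80.9,  37.8]), array([ 0.4358, -0.081 ]), 736, np.float64(0.055))
scan (array([ 697.8, -309.6]), array([ 66.3, 176.7]), 83.28, array([ 0.6812, -0.3053]), 1365, np.float64(0.0367))
new end x at y=0: -52.8 (n181, median -52.8, slope 0.1 deg) | long y at x=0: 29.4  slope 0.18 deg n464, at x=-40 29.3
col end x at y=0: -52.6 (n165, median -52.4, slope -0.7 deg) | long y at x=0: 29.5  slope 0.02 deg n243, at x=-40 29.4
```

View pics/s6.png

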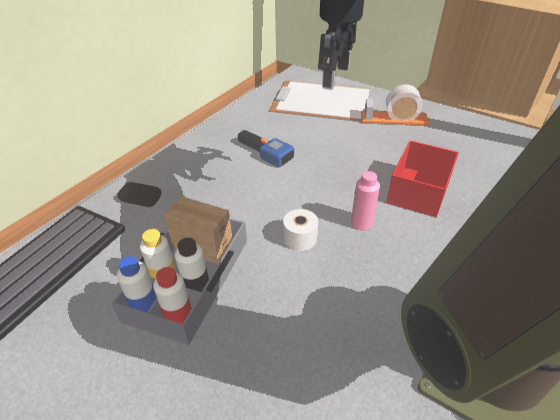

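The bottles stand in their cells: blue (135,285), red (171,295), yellow (157,255). The carton is flush on the column at (198,225), and the bystanders haven't moved.

```bash
python3 -c "
from workcell import *
print(sign_off())"
```

```text
the job is handed in; nothing more can be done
None
```

The order is packed and handed in at about 40 s: the three bottles stand upright in their matching cells and the carton sits flush (within about 0.5 mm) and square on the column. The first carton grasp missed, with the fingers closing lightly on its top, so it was re-gripped lower; nothing else moved.

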